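Start the balance calibration and point out the weight and the pan

TASK

The balance is to be calibrated and I will put the weight on: with its pan empty, press and release only the calibration key, the white key between the green key and the display. Then show me which weight goes where, without touching the weights or the pan: point straight down with the fingertips just above the largest of the three brass weights, and no other, and stay there for two seconds, then point in the same way at the middle of the weighing pan for two seconds. Finish with the hand raised well clear, and leave everything else where it is.

Things in the scene. Friction and masses are not known exactly. Their poses are not given: they have to be found in the camera images.
- balance: Black electronic balance, 191 x 254 mm, fixed to the bench; its sloped front panel with the display and four keys is on its +y side and faces roughly to the robot. Origin under its centre, z up; body up to 56 mm high, pan support to 72 mm.
- cal_key (a point): Centre of the top of the calibration key: white, in the front row of the 2 x 2 keypad, nearest the display; same axes as the balance. Key 18 (x) x 10 mm (y), 39 mm above the bench, top sloping down to +y by 24 degrees. The green key lies to -x, its edge 14 mm from this point, another white key to -y, edge 13 mm away and 6 mm higher. Nothing stands up on its +x and +y sides: aim 4 mm that way.
- balance_key_cal (a joint): Travel of the calibration key, m: 0 is up, 0.001 is fully down (about 5 N straight down); counts as pressed beyond 0.0006 for 0.1 s; springs back by itself.
- balance_key_on (a joint): Travel of the green key, m (0 up, 0.001 down): not to be pressed.
- balance_key_tare (a joint): Travel of the white key behind the calibration key, m (0 up, 0.001 down): not to be pressed.
- balance_key_unit (a joint): Travel of the white key behind the green key, m (0 up, 0.001 down): not to be pressed.
- balance_pan: Round steel weighing pan, 134 mm across, 9 mm high, lying loose on top of the balance. Origin at the centre of its underside, 73 mm above the bench; its rim is the highest part of the balance, 82 mm above the bench.
- weight_big: The largest brass weight, with a knob on top: 22 mm wide, 34 mm high. Origin at the centre of its underside. Pointing counts with the spot between the two fingertips, the tips some 5 to 40 mm above the top of what is pointed at.
- weight_mid: Middle brass weight, 18 mm wide, 27 mm high. Origin at the centre of its underside. Not the one to point at.
- weight_small: Smallest brass weight, 14 mm wide, 21 mm high. Origin at the centre of its underside. Not the one to point at.
- tweezers: Bystander: steel tweezers lying flat, 128 mm long. Origin at the centre of its underside.
- caliper: Bystander: digital caliper lying flat, 230 mm long, 17 mm high. Origin at the centre of its underside.
- spatula: Bystander: thin lab spatula with a green grip, lying flat, 185 mm long. Origin at the centre of its underside.
- jug: Bystander: clear measuring jug with a handle, 91 x 129 mm, 136 mm high. Origin at the centre of its underside.
- beaker_tall: Bystander: clear tall beaker, 82 mm wide, 126 mm high. Origin at the centre of its underside.
- beaker_milk: Bystander: clear wide beaker, 98 mm wide, 113 mm high. Origin at the centre of its underside.
- vial_amber: Bystander: small glass vial with a black cap, 21 mm wide, 52 mm high. Origin at the centre of its underside.

How it is judged:
By the outcome, as a careful person would: the job done as asked, in the order asked, and still so for the second after the job is handed in, with the robot touching nothing.
It also fails if it takes over 64 s, if anything falls off the work surface, if the arm or the gripper's body presses on something with over 40 N, if the wrist force passes 120 N, or if a joint passes its speed limit or range.

ROBOT

A 6-joint arm with a two-finger parallel gripper is mounted at the origin on a cart in front of the work surface, level with it; the furniture and walls round the work are solid. World frame = base frame: x ahead of the robot, y to its left, z up, the work surface at z = 0. Lengths are in m, angles in rad, forces in N, time in s.
With the tool pointing down it reaches from about 0.425 to 0.95 m from the base axis. Payload 3.5 kg.
Tool frame: the origin (TCP) lies at the very end of the fingers, on their centre line; the grasp point (between the pads) lies 19 mm behind it; z points along the fingers, y is the direction in which the jaws open and shut (so a half turn about z gives the same grasp; the last joint's range is limited). The gripper opens to 85 mm and grips with 20 to 120 N. Pads are 22 mm wide; open, the fingers measure 114 mm over their backs; the gripper's body (76 mm by 85 mm) begins 54 mm behind the grasp point. The pads swing forward as they close: fully open they stand 13 mm farther back than shut.
Start: joints at [-1.275, 0.286, 1.577, -0, 1.279, -0.15], TCP at [0.291, -0.609, 0.231] pointing down, gripper open.
Joint ranges: [-2.77, 2.77], [-0.9, 2.22], [0.21, 2.48], [-1.53, 4.67], [0.24, 2.81], [-2.84, 2.84]. Speed limits (rad/s): [2.79, 2.79, 3.14, 3.14, 3.14, 3.14].

INTERFACE

Orientations are given as a unit quaternion [x, y, z, w].
In Python, from plant import get_state, vision, ctrl, cut_out gives the robot as it stands.
- The arm moves only by the tool jog_arm, never from a script. Its argument "commands" is text: rows parted by semicolons, each of 6 numbers parted by spaces: the shift along the world's x, y, z in m, then the turn, a rotation vector about the world's x, y, z in rad. A call has 1 to 20 rows; each row is the pose to reach, as a shift and turn from the pose commanded when the call began; what a row does not reach only later rows make up. A row lasts 1/8 s, in which the tool goes at most 62.5 mm and 10.7 degrees, less where a joint would pass 70% of its speed; a pose out of reach is approached as far as the arm can. A call with a gripper value outside its range is refused whole. "gripper" is the opening in per cent of the stroke, from 0 (shut) to 100 (fully open), set as the call begins (left out, the last holds). The fingers move at their own pace and stop on an object; "grip_force" is the grip in N (left out, the last holds). Time passes only in rows, so rows that repeat a pose let the fingers close. It gives the time, the measured TCP pose, the force and the opening at its end, in the units of the state.
- get_state(): the state, without advancing time (a new reading comes with each control period).
- vision.read_camera(name): name is "side" or "top"; returns a dict with "frame" (384x512x3 uint8, red, green, blue), "z_map" (384x512 float32, m along the optical axis (not along the pixel's ray), 0 where there is no reading), "fx", "fy", "cx", "cy" (pixels), "D" ([k1, k2, p1, p2, k3] as OpenCV has them; the pictures are not rectified), "R" (3x3) and "t" (3): a world point X has camera coordinates R X + t. Camera axes: x right, y down, z forward; pixel columns grow to the right and rows downward; lengths in m; the calibration is good to about 2 mm. A picture is of the moment at which its call begins.
- ctrl.sign_off(): hands the job in, once; it reports no verdict.
Trained networks look in the newest picture that a camera, given by its name, has taken for a name from the list of things; names that differ only in an ending like _2 or _b are one class to them, and where a whole thing is asked for, a point or a joint stands for the part that bears it (a point fixed in the world has none). Each returns a list of dicts, best first, with "conf" (0 to 1); they miss things now and then, are a little off and sometimes report something else, mostly with a low value. They report only what shows in the picture. A call takes as long as a camera call.
- cut_out(camera, query): "pixels" (384x512 bool, what is visible of it) and "box" ([centre column, centre row, width, height] in pixels, round what is visible of it).
The state is a dict: "time": time; "qpos": joint angles; "dq": joint speeds; "joint_efforts": joint torques, N m; "eef_pos": TCP position; "tcp_rot": TCP orientation; "contact_force": force on the tool from outside, world axes, zero at the start; "wrist_torque": the same for the moment, N m; "opening": opening from 0.0 (shut) to 1.0 (fully open).
Only numpy, scipy, OpenCV 4.12 (cv2) and the standard library are available. Lean on these libraries where they do the work, as an engineer would, in place of code of your own. Each camera call takes 0.05 s, during which the arm holds its last target.

## Working session

There is one attempt and no reset: what is moved stays moved. The work goes in short steps, Python scripts to look and compute and a tool call to move; the robot and the scene stay as the last step left them, time stands still between calls to the robot, and variables do not carry over. Pictures are saved under pics/ and viewed, and the job is handed in when it is done.

Besides the shell and the picture viewer there is one more tool, called after "Call:" as a command line: name --argument value ..., lists and objects as JSON in quotes. jog_arm: Moves the arm, as the interface text tells. Its arguments: {"type":"object","properties":{"commands":{"type":"string"},"gripper":{"type":"number"},"grip_force":{"type":"number"}},"required":["commands"]}

```bash
mkdir -p pics; cat > h.py <<'E'
import numpy as np, cv2
from plant import get_state, vision, ctrl, cut_out
def world(c,mask):
    v,u=np.nonzero(mask&(c['z_map']>0)); z=c['z_map'][v,u]
    K=np.array([[c['fx'],0,c['cx']],[0,c['fy'],c['cy']],[0,0,1]])
    n=cv2.undistortPoints(np.stack([u,v],1).astype(float)[:,None],K,np.array(c['D']))[:,0]
    P=np.c_[n*z[:,None],z]
    return (P-np.array(c['t']))@np.array(c['R']),u,v
E
python3 - <<'E'
from h import *
s=get_state();print(s['time'],s['eef_pos'],s['tcp_rot'],s['contact_force'],s['opening'])
for n in('top','side'):
    c=vision.read_camera(n);cv2.imwrite(f'pics/{n}0.png',cv2.resize(c['frame'][:,:,::-1],(800,600)))
    print(n,-np.array(c['R']).T@c['t'])
    for q in('balance','balance_pan','cal_key','balance_key_cal','weight_big','weight_mid','weight_small','jug','beaker_tall','beaker_milk','vial_amber'):
        for d in cut_out(n,q)[:3]:
            P,u,v=world(c,d['pixels'])
            if len(P): print(q,round(d['conf'],2),np.round(d['box']),len(P),'med',np.round(np.median(P,0),3),'lo',np.round(np.percentile(P,2,axis=0),3),'hi',np.round(np.percentile(P,98,axis=0),3))
E
```

```text
0.0 [ 0.29087968 -0.60835978  0.22991561] [ 9.75262243e-01  2.21047739e-01 -8.51202411e-05 -1.20282970e-03] [0.52907507 0.0301224  0.0973162 ] 1.0011093439123757
top [ 0.42857932 -0.04162542  1.46307023]
balance 0.93 [369. 176.  82.  96.] 4025 med [ 0.579 -0.343  0.054] lo [ 0.469 -0.46   0.023] hi [ 0.722 -0.252  0.062]
balance_pan 0.75 [373. 173.  48.  48.] 1675 med [ 0.6   -0.361  0.077] lo [ 0.54  -0.42   0.071] hi [ 0.66  -0.301  0.084]
weight_big 0.51 [242. 206.   7.   7.] 42 med [0.523 0.008 0.021] lo [ 0.515 -0.002  0.014] hi [0.532 0.018 0.035]
weight_small 0.27 [134. 207.  70.  42.] 658 med [0.527 0.373 0.01 ] lo [ 0.474  0.235 -0.001] hi [0.583 0.435 0.021]
jug 0.76 [198. 127.  34.  39.] 1138 med [0.743 0.115 0.082] lo [0.702 0.069 0.024] hi [0.785 0.172 0.137]
beaker_tall 0.61 [254. 128.  30.  37.] 697 med [ 0.736 -0.03   0.064] lo [ 0.695 -0.062  0.034] hi [0.767 0.004 0.128]
beaker_milk 0.87 [154. 129.  35.  34.] 977 med [0.752 0.261 0.055] lo [0.706 0.217 0.018] hi [0.789 0.299 0.114]
beaker_milk 0.67 [163. 250.  57.  23.] 156 med [0.399 0.236 0.004] lo [ 0.37   0.161 
[... 403 characters left out ...]
.325 0.01 ]
weight_mid 0.38 [256. 194.   3.   2.] 23 med [ 0.553 -0.1    0.015] lo [ 0.549 -0.108  0.007] hi [ 0.559 -0.094  0.023]
jug 0.81 [164. 221.  37.  64.] 1980 med [0.738 0.132 0.097] lo [0.703 0.065 0.004] hi [0.783 0.181 0.135]
beaker_tall 0.62 [185. 188.  32.  54.] 1148 med [ 0.724 -0.007  0.089] lo [ 0.698 -0.063  0.004] hi [0.766 0.008 0.124]
beaker_milk 0.67 [145. 270.  48.  61.] 2236 med [0.745 0.263 0.073] lo [0.706 0.217 0.011] hi [0.789 0.301 0.112]
vial_amber 0.75 [321. 240.  10.  10.] 48 med [0.361 0.047 0.003] lo [ 0.352  0.029 -0.003] hi [0.373 0.064 0.009]
vial_amber 0.55 [180. 325.  12.  27.] 252 med [0.637 0.367 0.034] lo [ 0.629  0.345 -0.001] hi [0.655 0.371 0.054]
```

```bash
python3 - <<'E'
from h import *
c=vision.read_camera('top');f=c['frame'][:,:,::-1]
cv2.imwrite('pics/bal.png',cv2.resize(f[110:240,310:440],(600,600),interpolation=cv2.INTER_CUBIC))
cv2.imwrite('pics/w.png',cv2.resize(f[160:260,200:330],(780,600),interpolation=cv2.INTER_CUBIC))
c=vision.read_camera('side');f=c['frame'][:,:,::-1]
cv2.imwrite('pics/bals.png',cv2.resize(f[110:240,200:330],(600,600),interpolation=cv2.INTER_CUBIC))
E
```

```text
(no output)
```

View pics/top0.png

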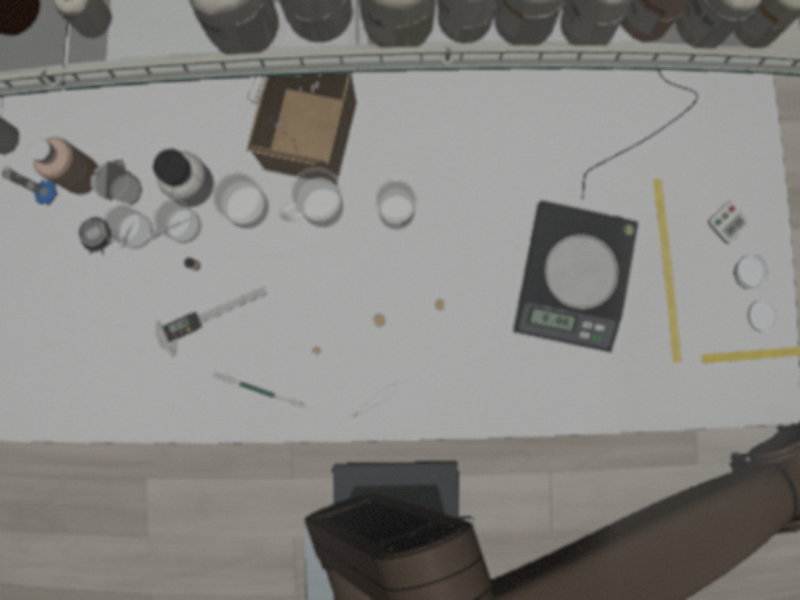

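View pics/side0.png

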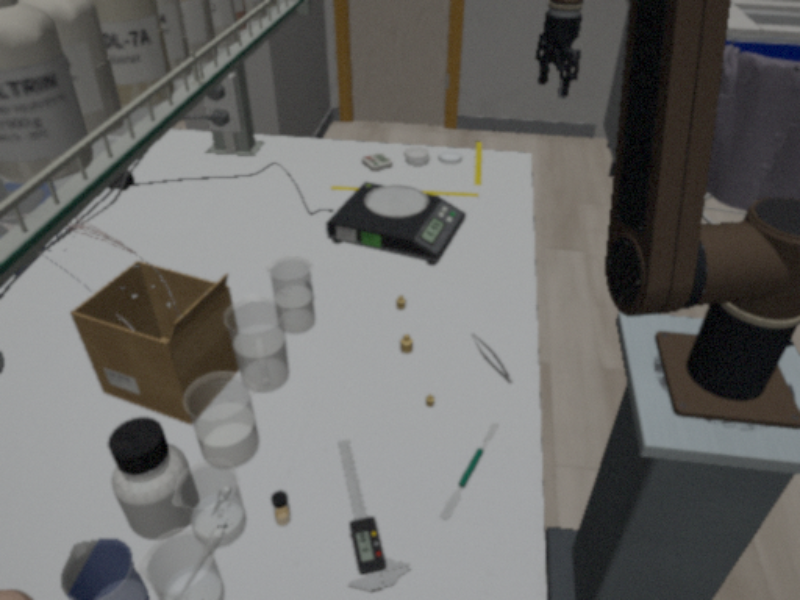

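View pics/bal.png

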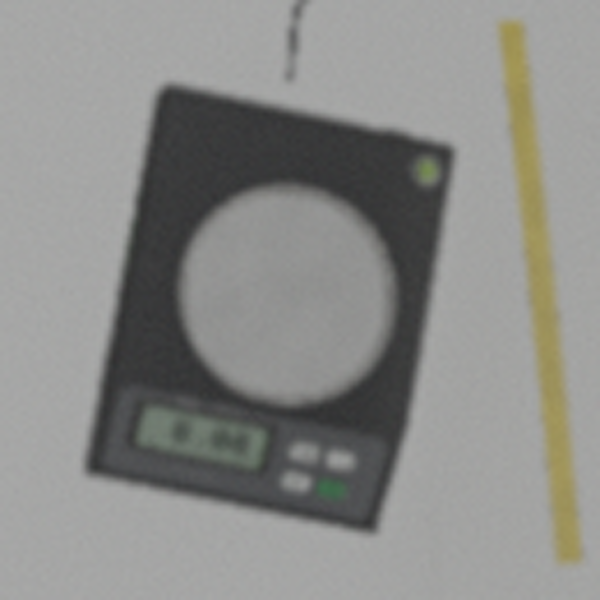

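View pics/w.png

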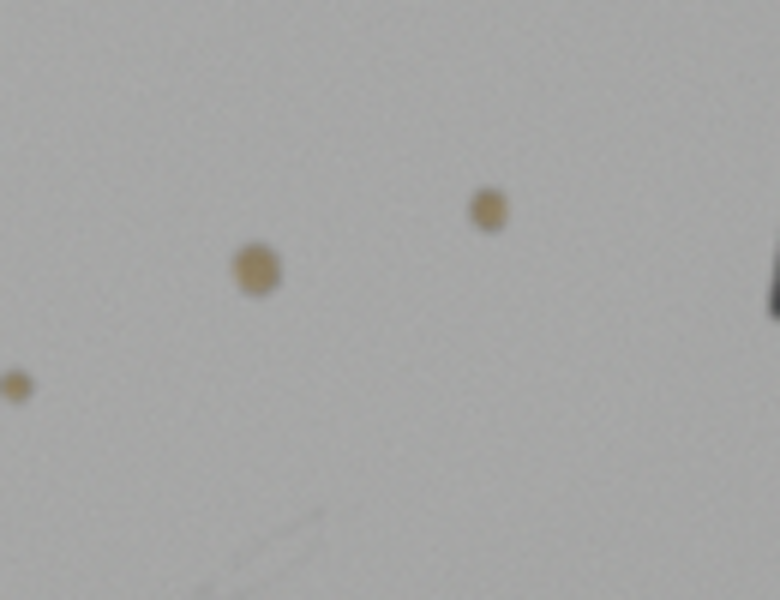

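View pics/bals.png

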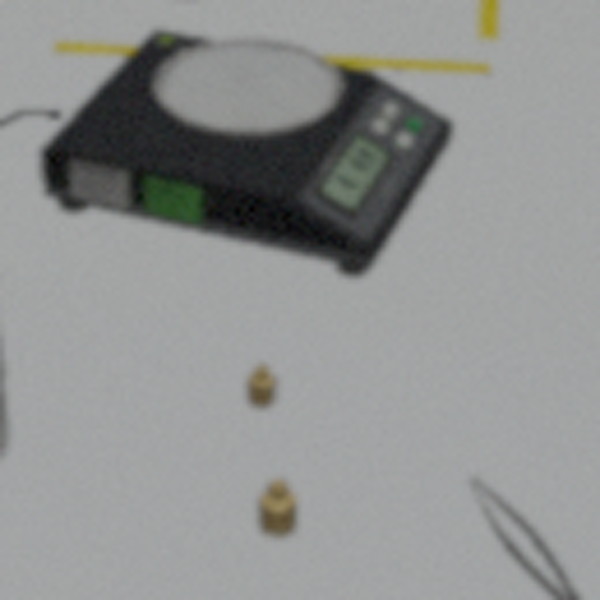

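The top picture shows the balance with the calibration key at about (374,215), left of the green key at about (382,216). The pan is empty. The biggest brass blob is at about (242,205), with the other two at (281,195) and (203,224).

```bash
cat >> h.py <<'E'
def ray(c,u,v,z):
    K=np.array([[c['fx'],0,c['cx']],[0,c['fy'],c['cy']],[0,0,1]])
    n=cv2.undistortPoints(np.array([[[u,v]]],float),K,np.array(c['D']))[0,0]
    R=np.array(c['R']);o=-R.T@c['t'];d=R.T@np.r_[n,1]
    return o+d*(z-o[2])/d[2]
E
python3 - <<'E'
from h import *
cs={n:[vision.read_camera(n) for _ in range(4)] for n in('top','side')}
def cen(img,u,v,w,score):
    u0,v0=int(round(u)),int(round(v));p=img[v0-w:v0+w+1,u0-w:u0+w+1]
    s=np.clip(score(p),0,None);y,x=np.mgrid[v0-w:v0+w+1,u0-w:u0+w+1]
    return (s*x).sum()/s.sum(),(s*y).sum()/s.sum()
for n,keys in(('top',dict(cal=(374.1,214.7),green=(382,215.8),tare=(375.8,207.9),unit=(383.8,209.7))),('side',dict(cal=(287.5,140.3),green=(290,137),tare=(282.5,137),unit=(284.2,133.6)))):
    c=cs[n][0];img=np.mean([k['frame'] for k in cs[n]],0)
    for k,(u,v) in keys.items():
        sc=(lambda p:(p[...,1]-p[...,0])-25) if k=='green' else (lambda p:p[...,0]-130)
        print(n,k,*[np.round(a,2) for a in cen(img,u,v,3,sc)], ray(c,*cen(img,u,v,3,sc),.045 if k in('tare','unit') else .039).round(4), ray(c,u,v,.039).round(4))
    # brass
    r=img[...,0]-img[...,2]
    m=(r>18).astype(np.uint8); N,l,st,ct=cv2.connectedComponentsWithStats(m)
    for i in range(1,N):
        if 5<st[i,4]<200:
            w=ray(c,*ct[i],.012); print(n,'brass',st[i],ct[i].round(1),w.round(3),ray(c,*ct[i],.017).round(4))
c=cs['top'][0];d=cut_out('top','balance_pan')[0]['pixels'].astype(np.uint8)
k=max(cv2.findContours(d,0,1)[0],key=cv2.contourArea);e=cv2.fitEllipse(k);print('pan',e,ray(c,*e[0],.08))
P,u,v=world(c,d>0);q=P[P[:,2]>.074];print((q.max(0)+q.min(0))/2)
d=cut_out('top','balance')[0]['pixels'].astype(np.uint8);k=max(cv2.findContours(d,0,1)[0],key=cv2.contourArea)
b=cv2.boxPoints(cv2.minAreaRect(k));print([ray(c,*p,.05).round(3) for p in b])
E
```

```text
top cal 373.91 214.01 [ 0.4865 -0.37    0.039 ] [ 0.4845 -0.3704  0.039 ]
top green 381.1 215.49 [ 0.4816 -0.391   0.039 ] [ 0.4806 -0.3936  0.039 ]
top tare 374.93 207.49 [ 0.5049 -0.3723  0.045 ] [ 0.504  -0.3762  0.039 ]
top unit 383.14 209.28 [ 0.4991 -0.3963  0.045 ] [ 0.4981 -0.3997  0.039 ]
top brass [9 0 4 6 8] [10.2  2.2] [1.227 0.783 0.012] [1.2246 0.7804 0.017 ]
top brass [ 1  2  4  7 11] [2.5 5. ] [1.221 0.813 0.012] [1.2185 0.8098 0.017 ]
top brass [323   2  11   9  14] [328.5   6.7] [ 1.137 -0.273  0.012] [ 1.1349 -0.272   0.017 ]
top brass [11  4  3  4  6] [12.5  5.8] [1.212 0.772 0.012] [1.2094 0.7696 0.017 ]
top brass [487   4  11  10  33] [491.4   9.2] [ 1.148 -0.824  0.012] [ 1.1453 -0.8215  0.017 ]
top brass [425  12   5   2   7] [427.1  12.6] [ 1.123 -0.592  0.012] [ 1.1201 -0.5903  0.017 ]
top brass [466 132   5   4  14] [468.  133.4] [ 0.725 -0.687  0.012] [ 0.7245 -0.6849  0.017 ]
top brass [401 145   3   4   8] [402.  146.5] [ 0.687 -0.472  0.012] [ 0.686  -0.4706  0.017 ]
top brass [123 168   4   4  10] [124.9 169.7] [0.638 0.358 0.012] [0.6372 0.3567 0.017 
[... 1577 characters left out ...]
] [0.4713 0.137  0.017 ]
side brass [176 324   9  12  86] [180.2 329.1] [0.64  0.361 0.012] [0.6385 0.3639 0.017 ]
side brass [237 339   4   5  17] [238.6 341.1] [0.518 0.37  0.012] [0.5171 0.3725 0.017 ]
side brass [240 352   4   5  14] [241.6 353.8] [0.507 0.395 0.012] [0.5065 0.398  0.017 ]
side brass [  0 378  20   6  95] [  7.7 380.8] [0.922 0.514 0.012] [0.9186 0.5164 0.017 ]
pan ((372.14776611328125, 173.7169952392578), (44.56149673461914, 47.535194396972656), 165.03500366210938) [ 0.59841116 -0.36053238  0.08      ]
[ 0.60038117 -0.36210255  0.08199185]
[array([ 0.494, -0.232,  0.05 ]), array([ 0.741, -0.292,  0.05 ]), array([ 0.698, -0.489,  0.05 ]), array([ 0.45 , -0.424,  0.05 ])]
```

Call:
jog_arm --commands "0.04 0.05 0 0 0 -0.16; 0.08 0.1 0 0 0 -0.32; 0.12 0.15 0 0 0 -0.48; 0.16 0.2 0 0 0 -0.6; 0.193 0.244 0 0 0 -0.672; 0.193 0.244 0 0 0 -0.672; 0.193 0.244 -0.05 0 0 -0.672; 0.193 0.244 -0.1 0 0 -0.672; 0.193 0.244 -0.15 0 0 -0.672; 0.193 0.244 -0.15 0 0 -0.672; 0.193 0.244 -0.15 0 0 -0.672" --gripper 0

```text
time: 3.18
eef_pos: [0.4846, -0.3666, 0.0833]
tcp_rot: [0.994, -0.113, 0.001, 0.001]
contact_force: [-0.3, -1.4, 0.7]
opening: -0.001
```

```bash
python3 - <<'E'
from h import *
s=get_state();print(s['time'],s['eef_pos'],s['tcp_rot'],s['contact_force'],s['opening'])
for n,(a,b,x,y) in dict(top=(130,260,310,440),side=(80,210,220,350)).items():
    c=vision.read_camera(n);cv2.imwrite(f'pics/{n}1.png',cv2.resize(c['frame'][a:b,x:y,::-1],(600,600),interpolation=cv2.INTER_CUBIC))
E
```

```text
3.175 [ 0.48463513 -0.36661149  0.08329481] [ 9.93576490e-01 -1.13153601e-01  1.03896714e-03  9.70719455e-04] [-0.2755564  -1.3882344   0.68859958] -0.0007508691754141551
```

View pics/side1.png

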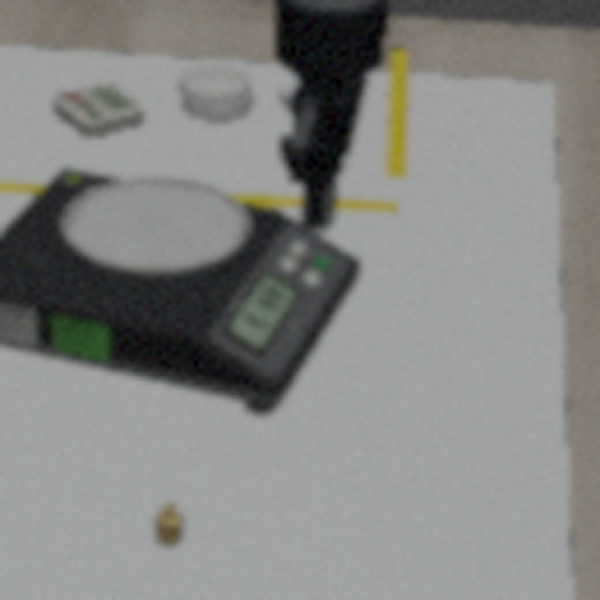

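View pics/top1.png

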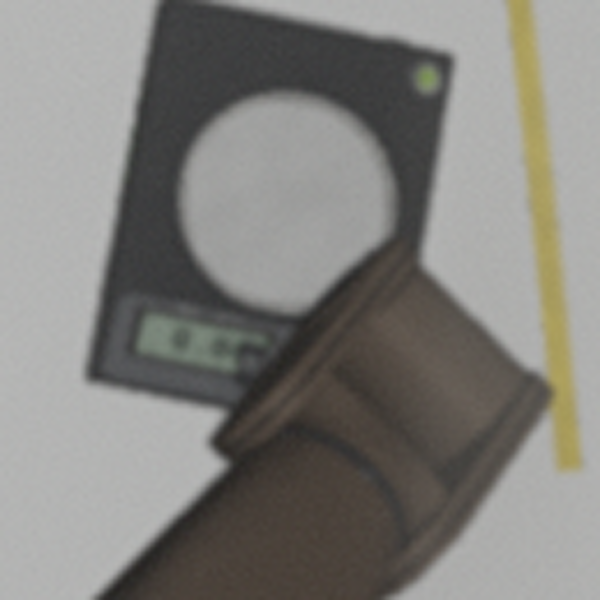

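Side view: the shut fingertips are at crop (318,225), directly above the keypad. I'll check the tip position by ray and by depth.

```bash
python3 - <<'E'
from h import *
c=vision.read_camera('side');s=get_state();print(s['time'],s['eef_pos'],s['contact_force'])
R=np.array(c['R']);K=np.array([[c['fx'],0,c['cx']],[0,c['fy'],c['cy']],[0,0,1]])
print(cv2.projectPoints(s['eef_pos'],cv2.Rodrigues(R)[0],np.array(c['t']),K,np.array(c['D']))[0])
m=np.zeros((384,512),bool);m[105:135,275:300]=1
P,u,v=world(c,m);k=(P[:,2]>.078)&(P[:,0]<.53)&(P[:,2]<.13);q=P[k]
for lo in np.arange(.078,.13,.008):
    j=(q[:,2]>=lo)&(q[:,2]<lo+.008)
    if j.sum()>2: print(lo,j.sum(),q[j].min(0).round(3),q[j].max(0).round(3),np.median(q[j],0).round(3))
E
```

```text
3.325 [ 0.48543655 -0.36679746  0.08463914] [0.90816831 0.23055483 1.00834005]
[[[288.16472615 127.91999864]]]
0.078 5 [ 0.479 -0.364  0.082] [ 0.492 -0.357  0.086] [ 0.485 -0.359  0.085]
0.086 10 [ 0.476 -0.364  0.088] [ 0.495 -0.349  0.094] [ 0.484 -0.357  0.092]
0.09399999999999999 16 [ 0.474 -0.371  0.094] [ 0.496 -0.351  0.102] [ 0.487 -0.356  0.098]
0.10199999999999998 18 [ 0.474 -0.369  0.102] [ 0.497 -0.35   0.109] [ 0.486 -0.356  0.106]
0.10999999999999997 17 [ 0.474 -0.369  0.11 ] [ 0.497 -0.349  0.117] [ 0.483 -0.358  0.114]
0.11799999999999997 5 [ 0.472 -0.373  0.119] [ 0.493 -0.348  0.123] [ 0.478 -0.355  0.121]
0.12599999999999995 6 [ 0.472 -0.369  0.128] [ 0.489 -0.337  0.129] [ 0.476 -0.352  0.129]
```

Call:
jog_arm --commands "-0.001 0.003 0 0 0 0; -0.001 0.003 -0.02 0 0 0; -0.001 0.003 -0.036 0 0 0; -0.001 0.003 -0.037 0 0 0; -0.001 0.003 -0.037 0 0 0; -0.001 0.003 -0.037 0 0 0"

```text
time: 4.08
eef_pos: [0.4834, -0.3624, 0.0448]
tcp_rot: [0.994, -0.113, 0.0, 0.0]
contact_force: [-0.1, 0.1, 0.1]
opening: -0.002
```

Call:
jog_arm --commands "0 0 -0.001 0 0 0; 0 0 -0.001 0 0 0; 0 0 -0.002 0 0 0; 0 0 -0.002 0 0 0"

```text
time: 4.58
eef_pos: [0.483, -0.362, 0.0423]
tcp_rot: [0.994, -0.113, -0.0, -0.0]
contact_force: [0.3, 0.1, 0.1]
opening: 0.001
```

Call:
jog_arm --commands "0.0005 -0.0015 -0.0005 0 0 0; 0.0005 -0.0015 -0.0005 0 0 0; 0.0005 -0.0015 -0.001 0 0 0; 0.0005 -0.0015 -0.001 0 0 0"

```text
time: 5.08
eef_pos: [0.4837, -0.3636, 0.0415]
tcp_rot: [0.994, -0.113, 0.0, 0.0]
contact_force: [-0.0, -0.6, 1.5]
opening: 0.002
```

Call:
jog_arm --commands "0 0 -0.0005 0 0 0; 0 0 -0.0005 0 0 0; 0 0 -0.0005 0 0 0"

```text
time: 5.45
eef_pos: [0.4838, -0.3637, 0.0411]
tcp_rot: [0.994, -0.113, 0.0, 0.0]
contact_force: [-0.1, -0.1, 2.4]
opening: -0.002
```

Call:
jog_arm --commands "0 0 -0.0005 0 0 0; 0 0 -0.0005 0 0 0; 0 0 -0.0005 0 0 0"

```text
time: 5.82
eef_pos: [0.4838, -0.3637, 0.0407]
tcp_rot: [0.994, -0.113, 0.0, 0.0]
contact_force: [0.5, 0.1, 3.5]
opening: -0.001
```

Call:
jog_arm --commands "0 0 -0.0007 0 0 0; 0 0 -0.0007 0 0 0; 0 0 -0.0007 0 0 0"

```text
time: 6.2
eef_pos: [0.484, -0.3638, 0.0403]
tcp_rot: [0.994, -0.113, 0.001, 0.0]
contact_force: [0.5, 1.0, 5.2]
opening: -0.002
```

Call:
jog_arm --commands "0 0 -0.0006 0 0 0; 0 0 -0.0006 0 0 0; 0 0 -0.0006 0 0 0; 0 0 -0.0006 0 0 0"

```text
time: 6.7
eef_pos: [0.4841, -0.3638, 0.0402]
tcp_rot: [0.994, -0.113, 0.0, 0.0]
contact_force: [-0.9, 2.5, 7.5]
opening: -0.001
```

```bash
python3 - <<'E'
from h import *
c=vision.read_camera('side');cv2.imwrite('pics/side2.png',cv2.resize(c['frame'][100:180,240:320,::-1],(600,600),interpolation=cv2.INTER_CUBIC))
print(get_state()['contact_force'])
E
```

```text
[-0.45754093  1.1654969   7.32025376]
```

View pics/side2.png

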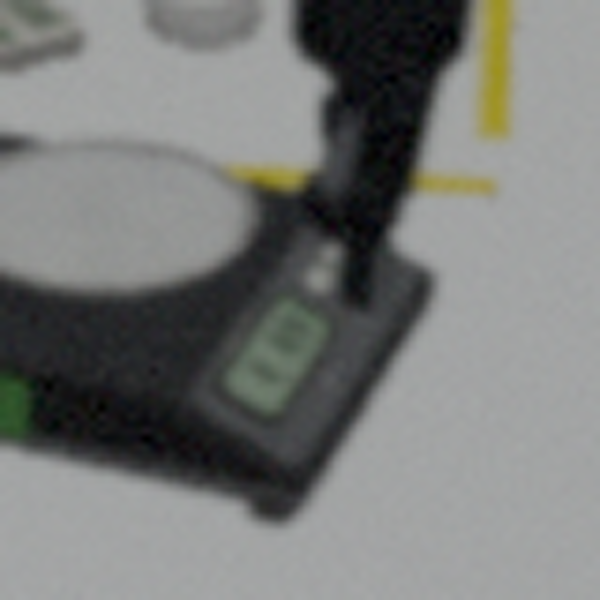

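The tip covers only the calibration key and both rear keys are in view beside it. The force rose to 7.5 N while z stopped changing, so the key is fully down. Next: release, then go to the big weight.

Call:
jog_arm --commands "0 0 0.01 0 0 0; 0 0 0.06 0 0 0; 0 0 0.11 0 0 0; 0.005 0.05 0.14 0 0 0; 0.012 0.11 0.14 0 0 0; 0.018 0.17 0.14 0 0 0; 0.025 0.23 0.14 0 0 0; 0.032 0.29 0.14 0 0 0; 0.04 0.345 0.14 0 0 0; 0.042 0.3735 0.14 0 0 0; 0.042 0.3735 0.14 0 0 0; 0.042 0.3735 0.1 0 0 0; 0.042 0.3735 0.06 0 0 0; 0.042 0.3735 0.05 0 0 0; 0.042 0.3735 0.05 0 0 0; 0.042 0.3735 0.05 0 0 0"

```text
time: 8.75
eef_pos: [0.527, 0.0094, 0.0909]
tcp_rot: [0.994, -0.113, 0.002, 0.0]
contact_force: [-0.3, -0.0, 0.3]
opening: -0.0
```

```bash
python3 - <<'E'
from h import *
s=get_state();print(s['time'],s['eef_pos'],s['tcp_rot'],s['contact_force'])
c=vision.read_camera('side');cv2.imwrite('pics/side3.png',cv2.resize(c['frame'][110:260,200:350,::-1],(600,600),interpolation=cv2.INTER_CUBIC))
E
```

```text
8.75 [0.52696462 0.00936125 0.09088839] [ 9.93582212e-01 -1.13100263e-01  1.64152528e-03  1.52058820e-04] [-0.26094073 -0.01225303  0.28246462]
```

View pics/side3.png

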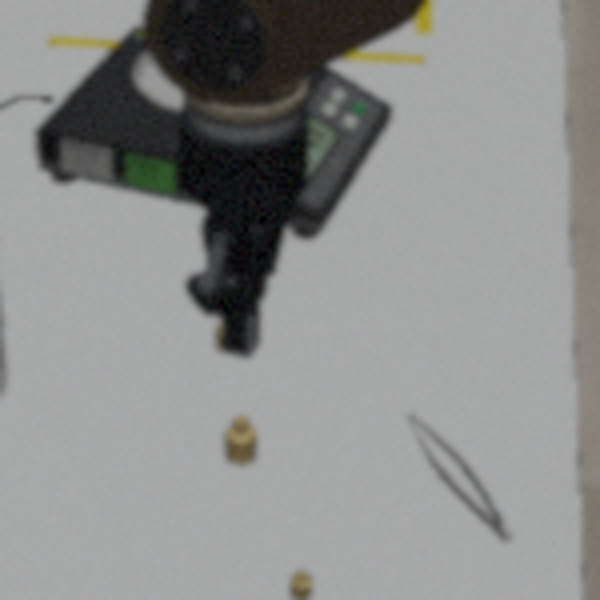

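The tips hang above the big weight, which shows at crop (240,440). Now descend to about 20 mm above it and hold for more than 2 s.

Call:
jog_arm --commands "-0.001 0.0005 -0.02 0 0 0; -0.001 0.0005 -0.035 0 0 0; -0.001 0.0005 -0.035 0 0 0; -0.001 0.0005 -0.035 0 0 0; -0.001 0.0005 -0.035 0 0 0"

```text
time: 9.43
eef_pos: [0.5252, 0.0104, 0.0548]
tcp_rot: [0.994, -0.113, 0.001, 0.0]
contact_force: [0.2, 0.8, 0.4]
opening: 0.004
```

```bash
python3 - <<'E'
from h import *
s=get_state();print(s['time'],s['eef_pos'],s['tcp_rot'],s['contact_force'])
c=vision.read_camera('side');cv2.imwrite('pics/side4.png',cv2.resize(c['frame'][150:250,210:310,::-1],(600,600),interpolation=cv2.INTER_CUBIC))
E
```

```text
9.425 [0.52522705 0.01038578 0.05482504] [ 9.93613057e-01 -1.12838484e-01  7.53243434e-04  4.76795155e-05] [0.21722751 0.76422825 0.43135799]
```

View pics/side4.png

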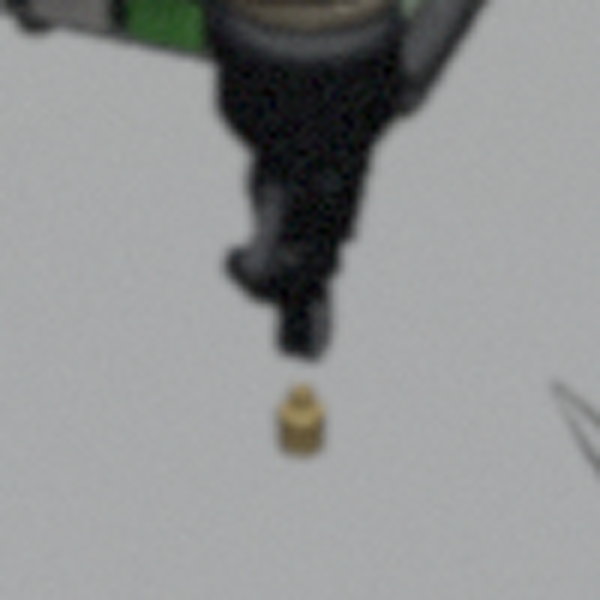

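Centred over the knob, with about 20 mm of gap. Hold, then go to the pan.

Call:
jog_arm --commands "0 0 0 0 0 0; 0 0 0 0 0 0; 0 0 0 0 0 0; 0 0 0 0 0 0; 0 0 0 0 0 0; 0 0 0 0 0 0; 0 0 0 0 0 0; 0 0 0 0 0 0; 0 0 0 0 0 0; 0 0 0 0 0 0; 0 0 0 0 0 0; 0 0 0 0 0 0; 0 0 0 0 0 0; 0 0 0 0 0 0; 0 0 0 0 0 0; 0 0 0 0 0 0; 0 0 0 0 0 0; 0 0 0 0 0 0; 0 0 0 0 0 0; 0 0 0 0 0 0"

```text
time: 11.98
eef_pos: [0.5246, 0.0105, 0.054]
tcp_rot: [0.994, -0.113, 0.0, -0.0]
contact_force: [-0.6, -0.3, 0.2]
opening: 0.003
```

Call:
jog_arm --commands "0 0 0 0 0 0; 0 0 0.05 0 0 0; 0 0 0.1 0 0 0; 0 0 0.14 0 0 0; 0.01 -0.05 0.14 0 0 0; 0.02 -0.11 0.14 0 0 0; 0.03 -0.17 0.14 0 0 0; 0.045 -0.23 0.14 0 0 0; 0.055 -0.29 0.14 0 0 0; 0.07 -0.345 0.14 0 0 0; 0.074 -0.3715 0.14 0 0 0; 0.074 -0.3715 0.14 0 0 0; 0.074 -0.3715 0.14 0 0 0; 0.074 -0.3715 0.14 0 0 0"

```text
time: 13.72
eef_pos: [0.5987, -0.3595, 0.1941]
tcp_rot: [0.994, -0.112, -0.0, -0.0]
contact_force: [0.1, -0.3, -0.5]
opening: -0.001
```

Call:
jog_arm --commands "0 0 -0.03 0 0 0; 0 0 -0.06 0 0 0; 0 0 -0.08 0 0 0; 0 0 -0.08 0 0 0; 0 0 -0.08 0 0 0; 0 0 -0.08 0 0 0"

```text
time: 14.48
eef_pos: [0.5995, -0.3617, 0.116]
tcp_rot: [0.994, -0.113, 0.001, 0.001]
contact_force: [0.2, 0.1, -0.0]
opening: -0.001
```

```bash
python3 - <<'E'
from h import *
s=get_state();print(s['time'],s['eef_pos'],s['tcp_rot'],s['contact_force'])
c=vision.read_camera('side');cv2.imwrite('pics/side5.png',cv2.resize(c['frame'][90:190,190:290,::-1],(600,600),interpolation=cv2.INTER_CUBIC))
E
```

```text
14.475 [ 0.59946128 -0.36166717  0.11604565] [ 9.93614238e-01 -1.12819022e-01  1.36207692e-03  8.71437566e-04] [ 0.22875126  0.07335359 -0.04652334]
```

View pics/side5.png

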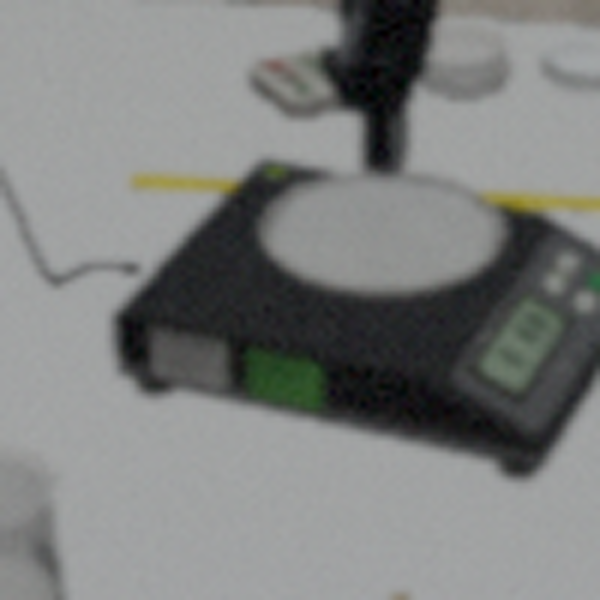

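Call:
jog_arm --commands "0 0.0005 -0.014 0 0 0; 0 0.0005 -0.014 0 0 0; 0 0.0005 -0.014 0 0 0; 0 0.0005 -0.014 0 0 0"

```text
time: 15.02
eef_pos: [0.5987, -0.3606, 0.1002]
tcp_rot: [0.994, -0.113, 0.0, 0.0]
contact_force: [-0.7, -0.1, -0.6]
opening: -0.0
```

Call:
jog_arm --commands "0 0 0 0 0 0; 0 0 0 0 0 0; 0 0 0 0 0 0; 0 0 0 0 0 0; 0 0 0 0 0 0; 0 0 0 0 0 0; 0 0 0 0 0 0; 0 0 0 0 0 0; 0 0 0 0 0 0; 0 0 0 0 0 0; 0 0 0 0 0 0; 0 0 0 0 0 0; 0 0 0 0 0 0; 0 0 0 0 0 0; 0 0 0 0 0 0; 0 0 0 0 0 0; 0 0 0 0 0 0; 0 0 0 0 0 0; 0 0 0 0 0 0; 0 0 0 0 0 0"

```text
time: 17.52
eef_pos: [0.5986, -0.3605, 0.1]
tcp_rot: [0.994, -0.113, -0.0, -0.0]
contact_force: [0.4, -0.5, 0.0]
opening: 0.0
```

Call:
jog_arm --commands "0 0 0.05 0 0 0; 0 0 0.1 0 0 0; 0 0 0.15 0 0 0; 0 0 0.2 0 0 0; 0 0 0.22 0 0 0; 0 0 0.22 0 0 0; 0 0 0.22 0 0 0; 0 0 0.22 0 0 0"

```text
time: 18.52
eef_pos: [0.5978, -0.36, 0.3164]
tcp_rot: [0.994, -0.113, -0.002, -0.001]
contact_force: [-0.2, -0.5, -0.3]
opening: 0.001
```

```bash
python3 - <<'E'
from h import *
s=get_state();print(s['time'],s['eef_pos'],np.abs(s['dq']).max(),s['contact_force'])
for n in('top','side'):
    c=vision.read_camera(n);cv2.imwrite(f'pics/{n}6.png',cv2.resize(c['frame'][:,:,::-1],(800,600)))
E
```

```text
18.525 [ 0.59783978 -0.35997767  0.31643733] 0.012542107505662859 [-0.24862627 -0.48798624 -0.34263224]
```

View pics/side6.png

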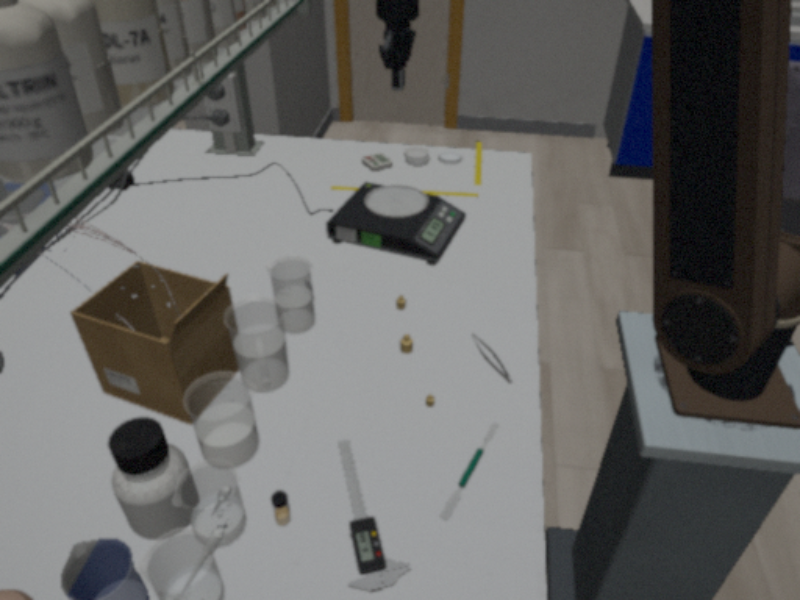

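The side picture shows everything where it was: the pan at (397,200) and the weights at (400,301), (406,343) and (430,400). The hand is raised and still.

```bash
python3 -c "
from plant import ctrl
print(ctrl.sign_off())"
```

```text
the job is handed in; nothing more can be done
None
```

I pressed and released the calibration key, pointed at the largest weight and then at the middle of the pan, and handed the job in at about 18.6 s.

- **Calibration key:** I pressed it with the fingers shut. The force rose to about 7.5 N and the tip stopped moving down, so the key reached its stop, and I then let it go. A picture during the press showed the fingertip over that key, with both rear keys clear. The tip hid the green key. I couldn't read key travel directly, so the press and the untouched green key are inferred from force, position and pictures.
- **Largest weight:** I held the fingertips about 20 mm above it for more than 2.5 s.
- **Middle of the pan:** I held the fingertips about 18 mm above the rim for more than 2.5 s.

At the end the hand was still, 0.32 m above the bench, with no contact force beyond sensor noise. The last side picture shows the pan, weights and other things where they were. No check failed. Position readings varied by 1–2 mm, and I took the last top picture but did not look at it.

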